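Shut and lock the fan cover of a chilled deli display

ROBOT

A 6-joint arm with a two-finger parallel gripper is mounted at the origin on the work surface. World frame = base frame: x ahead of the robot, y to its left, z up, the work surface at z = 0. Lengths are in m, angles in degrees, forces in N, time in s.
With the tool pointing down it reaches from about 0.3 to 0.75 m from the base axis. Payload 8.5 kg.
Tool frame: the origin (TCP) lies at the very end of the fingers, on their centre line; the grasp point (between the pads) lies env.pinch_z behind it (env.pinch_z is the distance from the TCP to the grasp point, in m); z points along the fingers, y is the line along which they close (so a half turn about z gives the same grasp; the last joint's range is limited). The gripper opens to 85 mm and grips with 20 to 120 N. Pads are 22 mm wide; open, the fingers measure 114 mm over their backs; the gripper's body (76 mm by 85 mm) begins 54 mm behind the grasp point. The pads swing forward as they close: fully open they stand 13 mm farther back than shut.
Start: joints at [-79.773, 21.807, 74.336, -0, 83.858, -12.336], TCP at [0.211, -0.508, 0.207] pointing down, gripper open.
Joint ranges: [-178.18, 178.18], [-50.72, 133.34], [12.68, 142.11], [-81.47, 261.47], [9.98, 163.14], [-165.26, 165.26]. Speed limits (degrees/s): [136.94, 136.94, 180, 180, 180, 180].

INTERFACE

Orientations are given as a 3x3 rotation matrix whose columns are the frame's x, y, z axes.
In Python, from rig import telemetry, get_image, env gives the robot as it stands. The module is installed in compiled form; this text tells all that it offers.
- The arm moves only by the tool apply_moves, never from a script. Its argument "series" is a list of rows, each a list of 7 numbers: the shift along the tool's x, y, z in mm, then the turn, a rotation vector about the tool's x, y, z in degrees, then the opening, from 0 (shut) to 1 (fully open). A call has 1 to 12 rows; each row shifts and turns the commanded pose from where the row before left it, along the tool's axes as they then stand; what a row does not reach is not made up. A row lasts 1/8 s, in which the tool goes at most 62.5 mm and 10.7 degrees, less where a joint would pass 70% of its speed; a pose out of reach is approached as far as the arm can. A call with a gripper value outside its range is refused whole. The fingers move at their own pace and stop on an object; "grip_force" is the grip in N (left out, the last holds). Time passes only in rows, so rows that do not move let the fingers close. It gives the time, the measured TCP pose, the force, the opening and the grip force at its end, in the units of the state.
- telemetry.observe(): the state, without advancing time (a new reading comes with each control period).
- get_image(name): name is "side" or "top"; returns a dict with "frame" (420x560x3 uint8, red, green, blue), "z_map" (420x560 float32, m along the optical axis (not along the pixel's ray), 0 where there is no reading), "vertical_fov" (degrees; the focal length in pixels is half the picture's height over the tangent of half this angle, whatever the lens; pixels are square), "cx", "cy" (the principal point, pixels), "eye" and "attitude" of the camera in the world. Camera axes: x right, y up, looking along -z (the intrinsics and any distortion apply to the point x, -y, -z); pixel columns grow to the right and rows downward; lengths in m; the calibration is good to about 2 mm. A picture is of the moment at which its call begins.
- env.close_job(): hands the job in; it is judged then, once.
The state is a dict: "time_s": time; "q": joint angles; "qvel": joint speeds; "joint_efforts": joint torques, N m; "position": TCP position; "tool_rot": TCP orientation; "ft_force": force on the tool from outside, world axes, zero at the start; "wrist_torque": the same for the moment, N m; "grip_width": finger opening in m; "gripper_force": force on a finger pad.
Only numpy, scipy, OpenCV 4.12 (cv2) and the standard library are available. Lean on these libraries where they do the work, as an engineer would, in place of code of your own. Each camera call takes 0.05 s, during which the arm holds its last target. There are 200 camera calls.

TASK

Push the white fan cover down until it is fully shut, then take the red-handled service key from its rest, put its blade in the slot of the brass cam lock and turn it a quarter turn clockwise until it seats. Leave the cover shut and locked and the key standing fully home in its rest again, let go, and do not disturb the food containers.

Things in the scene. Friction and masses are not known exactly. Their poses are not given: they have to be found in the camera images.
- housing: Fixed grey fan housing, 240 x 280 x 140 mm; origin under its centre, x away from its sloping front, z up. The front slopes at 30 degrees, from its front edge (x = -110, z = 45 mm) up to the cover's hinge line (x = 54.5, z = 140 mm); outward normal (-0.5, 0, 0.866) in its axes. The shut cover lies on this slope.
- cover (a joint): White cover, 190 mm long up the slope, 250 wide, 7 thick (a 10 mm thick lip along the last 12 mm of the lower edge), hinged along its upper edge. Radians: 0 = fully shut (hard stop), grows as the lower edge lifts; starts at 0.25 to 0.5. Stiff hinge, stays where left; 2 to 5 N on the lower edge moves it.
- cover_edge (a point): Point on the outer face of the cover, mid-width, 18 mm from its free lower edge and 172 mm from the hinge line: a place to press. Moves with the cover; its x points up the slope, z outward.
- cam (a joint): Quarter-turn cam lock in the cover. Radians: 0 = unlocked, slot level across the cover (red marks); grows clockwise seen from outside; 1.57 = locked, slot straight up the slope (green mark), hard stop. Starts at 0 to 0.2. Stays where left (about 0.12 N m to turn).
- lock_face (a point): Centre of the slot's mouth, on the outer face of the brass lock (56 mm across, in a grey bezel), 18 mm proud of the cover and 115 mm from the hinge line. z outward along the lock's axis (square to the cover), x along the slot; turns with the lock. Slot 7 mm wide, 44 long, 14 deep, closed at both ends.
- key: Loose service key, 125 mm, 160 g, upright, blade down. Origin mid blade tip, z up to the handle, x along the blade's width. Blade 36 x 4 mm (last 4 mm 30 x 2) to z = 34 mm; dark collar 52 x 26 mm at 34-42; round shank to 70; red handle block at 70-125 mm, 46 wide (x), 20 thick (y): grip it across y. Half a turn about z is the same.
- key_rest: Fixed grey block 90 x 60 x 45 mm, origin under its centre; pocket in its top 42 mm (along x) by 10 mm (along y), 40 mm deep. The blade stands in it with the key's collar flat on the block's top; the key's origin is then 11 mm above the work surface, x along the pocket.
- soup_tub: Orange soup tub with white lid, 90 mm across, 100 mm tall, loose; origin under its centre. Leave alone. It stands on the side of the housing opposite the key rest.
- foil_meal: Round foil tray of food, 158 mm across, 56 mm tall, loose; origin under its centre. Leave alone.
- salad_bowl: Round black tray with green salad, 148 mm across, 56 mm tall, loose; origin under its centre. Leave alone.

How it is judged (in metres and radians):
On the way, in this order (a step that is already met when the one before it is completed fails the run):
1. the cover is shut while the lock is still open (value of joint cover below 0.04 rad and value of joint cam below 0.6 rad), for 0.2 s.
2. with the cover shut and the key's blade in the slot, square to the cover, the lock is turned to its stop (value of joint cover below 0.04 rad and value of joint cam above 1.5 rad and distance between key and lock_face below 0.02 m and z of key in the frame of lock_face below -0.006 m and angle between the z axis of key and the z axis of lock_face, either way round below 0.2 rad), for 0.2 s.
At the end, for the whole second after the job is handed in: Cover shut (within 0.04 rad), lock at its locked stop (over 1.5 rad), key released and still, upright (within 0.12 rad) in the pocket of its rest, collar down (tip under 15 mm above the block's underside, within 8 mm of its centre); no food container moved 30 mm (value of joint cover below 0.04 rad and value of joint cam above 1.5 rad and horizontal distance between key and key_rest below 0.008 m and z of key in the frame of key_rest below 0.015 m and angle between key's own z axis and vertical below 0.12 rad and linear speed of key below 0.02 m/s and distance of each of soup_tub, foil_meal, salad_bowl from where it was at the start of the episode below 0.03 m); the robot touches nothing.
It fails at once if a food container is pushed 30 mm or more (distance of any of soup_tub, foil_meal, salad_bowl from where it was at the start of the episode above 0.03 m).
It also fails if it takes over 72 s, if anything falls off the work surface, if the arm or the gripper's body presses on something with over 40 N, if the wrist force passes 120 N, or if a joint passes its speed limit or range.

## Working session

There is one attempt and no reset: what is moved stays moved. The work goes in short steps, Python scripts to look and compute and a tool call to move; the robot and the scene stay as the last step left them, time stands still between calls to the robot, and variables do not carry over. Pictures are saved under pics/ and viewed, at most 10 in all, crops included, and the job is handed in when it is done.

Besides the shell and the picture viewer there is one more tool, called as name(argument=value, ...), one argument or row to a line, values as JSON. apply_moves: Moves the arm, as the interface text tells. Its arguments: {"type":"object","properties":{"series":{"type":"array"},"grip_force":{"type":"number"}},"required":["series"]}

```bash
mkdir -p pics
python3 - <<'E'
from rig import telemetry,get_image,env
import cv2,numpy as np
print(env.pinch_z)
s=telemetry.observe();print({k:np.round(v,3).tolist() for k,v in s.items()})
for n in("side","top"):
    d=get_image(n);cv2.imwrite(f"pics/{n}0.png",d["frame"][:,:,::-1])
    np.savez(f"{n}0.npz",**d)
    print(n,{k:d[k] for k in d if k not in("frame","z_map")},[k for k in d])
E
```

```text
0.0187
{'time_s': 0.0, 'q': [-79.774, 21.843, 74.386, -0.003, 83.859, -12.336], 'qvel': [0.014, 0.047, -0.039, -0.019, -0.074, 0.048], 'joint_efforts': [0.002, -44.845, -23.128, -0.0, 0.005, -0.0], 'position': [0.211, -0.508, 0.206], 'tool_rot': [[0.923, 0.384, -0.0], [0.384, -0.923, 0.002], [0.0, -0.002, -1.0]], 'ft_force': [0.412, -1.05, 0.548], 'wrist_torque': [-0.006, -0.005, -0.037], 'gripper_force': 0.0, 'grip_width': 0.085}
side {'vertical_fov': 54.366233822135435, 'cx': 286.1067069801973, 'cy': 205.31922868005438, 'eye': array([0.15213778, 0.53390071, 0.60241537]), 'attitude': array([[-0.7815721 ,  0.35354811, -0.51395408],
       [-0.62381164, -0.44028028,  0.64576491],
       [ 0.00202512,  0.82532236,  0.56465821]])} ['frame', 'z_map', 'vertical_fov', 'cx', 'cy', 'eye', 'attitude']
top {'vertical_fov': 48.60664783324856, 'cx': 280.07895519136025, 'cy': 214.33849674742473, 'eye': array([ 4.54570761e-01, -9.35325320e-04,  1.40699008e+00]), 'attitude': array([[ 0.02764946,  0.9939012 , -0.10675162],
       [-0.99959829,  0.02815604,  0.00324086],
       [ 0.0062268 ,  0.10661912,  0.99428044]])} ['frame', 'z_map', 'vertical_fov', 'cx', 'cy', 'eye', 'attitude']
```

View pics/side0.png

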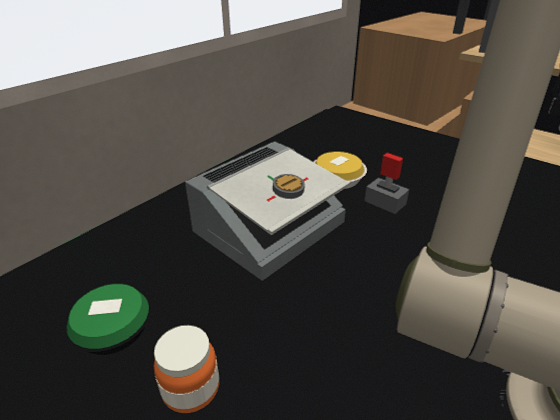

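View pics/top0.png

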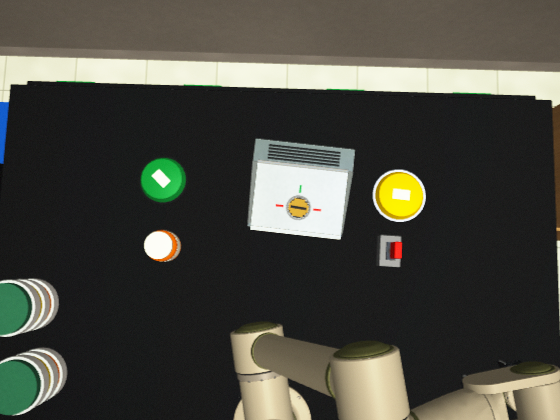

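The side view shows the cover ajar, with the lock at (288,185), the key at (390,165) in its rest at (387,195), and the foil tray behind it at (340,165). The top view shows the lock at (298,207), the key handle at (397,251) and the rest at (390,251).

```bash
cat > h.py <<'E'
import numpy as np,cv2
def cloud(d):
    f=210/np.tan(np.radians(d["vertical_fov"])/2)
    v,u=np.mgrid[0:420,0:560]; z=d["z_map"].astype(float)
    c=np.stack([(u-d["cx"])/f*z,-(v-d["cy"])/f*z,-z],-1)
    P=c@d["attitude"].T+d["eye"]; P[z<=0]=np.nan
    return P
def plane(p):
    c=p.mean(0);
    for _ in range(4):
        c=p.mean(0);n=np.linalg.svd(p-c,full_matrices=False)[2][2]; n*=np.sign(n[2]); r=(p-c)@n
        p=p[abs(r)<max(2*np.median(abs(r)),.0008)]
    return c,n,np.std((p-c)@n)
def rect(xy):
    return cv2.minAreaRect((xy*1000).astype(np.float32))
E
python3 - <<'E'
from h import *
for n in("top","side"):
    d=np.load(n+"0.npz");P=cloud(d);I=d["frame"].astype(int);R,G,B=I[...,0],I[...,1],I[...,2]
    hsv=cv2.cvtColor(d["frame"],cv2.COLOR_RGB2HSV)
    box=np.zeros((420,560),bool)
    if n=="top": box[120:290,230:430]=1
    else: box[130:290,180:420]=1
    Z=P[...,2]
    print(n,"table z",np.nanmedian(Z[box&(Z<.02)]) )
    w=box&(R>150)&(abs(R-B)<35)&(Z>.05)
    nl,L,st,_=cv2.connectedComponentsWithStats(w.astype(np.uint8));k=1+np.argmax(st[1:,4]);cov=L==k
    c,nn,s=plane(P[cv2.erode(cov.astype(np.uint8),np.ones((5,5)))>0]);print("cover",c,nn,s,"angle",np.arcsin(np.hypot(*nn[:2])),"yaw",np.degrees(np.arctan2(-nn[1],-nn[0])))
    # in-plane coords
    cp=P[cov]; yx=-nn[:2]/np.hypot(*nn[:2]); side=np.array([-yx[1],yx[0],0]);up=np.cross(side,nn)
    up=-up if up[2]<0 else up
    a=np.c_[(cp-c)@up,(cp-c)@side];(cx,cy),(w_,h_),ang=rect(a);print("cover rect",cx,cy,w_,h_,ang,"centre",c+up*cx/1e3+side*cy/1e3)
    br=box&(hsv[...,0]>10)&(hsv[...,0]<28)&(hsv[...,1]>90)&(hsv[...,2]>70)
    nl,L,st,ce=cv2.connectedComponentsWithStats(br.astype(np.uint8))
    for i in range(1,nl):
        if st[i,4]>30: m=L==i;q=P[m];print("brass",ce[i],st[i,4],np.nanmedian(q,0),"extent mid",(np.nanmin(q,0)+np.nanmax(q,0))/2, "out of cover",np.nanmedian((q-c)@nn), "inplane",[np.nanmin((q-c)@up),np.nanmax((q-c)@up),np.nanmin((q-c)@side),np.nanmax((q-c)@side)])
    rd=box&((hsv[...,0]<6)|(hsv[...,0]>174))&(hsv[...,1]>150)&(R>100)
    nl,L,st,ce=cv2.connectedComponentsWithStats(rd.astype(np.uint8))
    for i in range(1,nl):
        if st[i,4]>8:
            q=P[L==i];t=q[q[:,2]>np.nanmax(q[:,2])-.006];print("red",ce[i],st[i,4],np.nanmin(q,0),np.nanmax(q,0),"top",len(t),t.mean(0),rect(t[:,:2]))
    gr=box&(abs(Z-.045)<.004)&(P[...,1]<-.15)&(hsv[...,1]<60)
    q=P[gr]; print("rest",len(q),np.median(Z[gr]),rect(q[:,:2]))
    ht=box&(abs(Z-.14)<.003)&(hsv[...,1]<60)&~cov
    q=P[ht&(P[...,1]>-.2)];print("htop",len(q),rect(q[:,:2]))
E
```

```text
top table z -6.090183488138834e-05
cover [ 0.63654919 -0.05705758  0.13693347] [-0.11075926  0.00792208  0.99381569] 0.0012453767994081222 angle 0.11127168186022382 yaw -4.091123621143927
cover rect 26.67791748046875 -1.375701904296875 268.4156799316406 252.75201416015625 89.27482604980469 centre [ 0.66289642 -0.06032129  0.13989584]
brass [392.78588808 197.40875912] 411 [ 0.65375945 -0.3261625   0.04425665] extent mid [ 0.66875102 -0.35584153  0.04316877] out of cover -0.09661143965118948 inplane [np.float64(-0.029060391307008163), np.float64(0.11351342757956774), np.float64(-0.3653976147186654), np.float64(-0.22707691754418236)]
brass [297.97894737 207.20350877] 285 [ 0.61014655 -0.05317781  0.15109868] extent mid [ 0.61193123 -0.05341266  0.14459926] out of cover 0.01724253834943682 inplane [np.float64(-0.04914122888176013), np.float64(0.0009568065114530515), np.float64(-0.025558366828871793), np.float64(0.028902014826855376)]
red [279.55555556 205.22222222] 9 [ 0.614206   -0.00972493  0.1306795 ] [0.61741081 0.0068683  0.13978641] top 7 [ 0.61608096 -0.00455849  0.13620212] ((616
[... 2068 characters left out ...]
ed [304.77777778 178.88888889] 9 [ 0.59647873 -0.11451948  0.13485086] [ 0.61261432 -0.0827224   0.14932494] top 1 [ 0.59647873 -0.0827224   0.14932494] ((596.478759765625, -82.72239685058594), (0.0, 0.0), 0.0)
red [270.8125 197.75  ] 16 [ 0.61582033 -0.01094958  0.13450083] [0.62284868 0.00942903 0.13685097] top 16 [ 0.61901399 -0.00166774  0.13577232] ((619.3460083007812, -0.8883352279663086), (20.241065979003906, 5.923612594604492), 85.61492919921875)
rest 401 0.04556245549388538 ((510.62274169921875, -253.961669921875), (212.97213745117188, 92.3796615600586), 85.40534973144531)
htop 1288 ((686.3756713867188, -56.37727355957031), (277.82818603515625, 216.5789794921875), 84.74108123779297)
```

```bash
cat >> h.py <<'E'
from scipy.spatial.transform import Rotation as Ro
def tool(yaw,tilt=0):
    """tool rot: x at yaw (deg, world), z down, then leaned 'tilt' deg so that z points forward of housing"""
    r=np.radians(yaw);return np.array([[np.cos(r),np.sin(r),0],[np.sin(r),-np.cos(r),0],[0,0,-1.]])
def go(p,Rt,s,R0=None):
    R0=np.array(s["tool_rot"]) if R0 is None else R0
    rv=Ro.from_matrix(R0.T@Rt).as_rotvec(degrees=True)
    d=np.array(p)-s["position"]
    print("turn",rv.round(2),"shift after turn",(Rt.T@d*1e3).round(1),"before",(R0.T@d*1e3).round(1))
E
python3 - <<'E'
from h import *
from rig import telemetry
for n,bx in(("top",(225,275,370,410)),("side",(175,215,360,415))):
    d=np.load(n+"0.npz");P=cloud(d)
    b=np.zeros((420,560),bool);b[bx[0]:bx[1],bx[2]:bx[3]]=1
    q=P[b&(abs(P[...,2]-.045)<.006)&(abs(P[...,0]-.503)<.07)&(abs(P[...,1]+.329)<.06)];print(n,len(q),rect(q[:,:2]),q[:,:2].min(0),q[:,:2].max(0))
    t=P[b&(P[...,2]>.13)]; print(len(t),rect(t[:,:2]),np.median(t[:,2]))
go((.577,-.0495,.22),tool(-4.7),telemetry.observe())
E
```

```text
top 398 ((502.923828125, -330.10614013671875), (61.69684982299805, 89.78153991699219), 87.19132232666016) [ 0.45829688 -0.36301824] [ 0.5486698  -0.29812859]
121 ((502.4508056640625, -329.19134521484375), (19.002769470214844, 44.259071350097656), 88.82008361816406) 0.13522431060653917
side 388 ((504.956298828125, -327.2891540527344), (63.283023834228516, 92.20567321777344), 87.20582580566406) [ 0.45796672 -0.36099789] [ 0.55118428 -0.2942228 ]
0 ((0.0, 0.0), (0.0, 0.0), 0.0) nan
turn [-0.08  0.   27.26] shift after turn [ 327.3 -486.6  -13.9] before [ 513.8 -282.6  -13.4]
  return _methods._mean(a, axis=axis, dtype=dtype,
  ret = ret.dtype.type(ret / rcount)
```

apply_moves(
  series=[
    [0,0,0,0,0,9.1,0],
    [0,0,0,0,0,9.1,0],
    [0,0,0,0,0,9.1,0],
    [29.8,-44.2,-1.3,0,0,0,0],
    [29.8,-44.2,-1.3,0,0,0,0],
    [29.8,-44.2,-1.3,0,0,0,0],
    [29.8,-44.2,-1.3,0,0,0,0],
    [29.8,-44.2,-1.3,0,0,0,0],
    [29.8,-44.2,-1.3,0,0,0,0],
    [29.8,-44.2,-1.3,0,0,0,0],
    [29.8,-44.2,-1.3,0,0,0,0],
    [29.8,-44.2,-1.3,0,0,0,0],
  ],
)

```text
time_s: 1.6
position: [0.512, -0.132, 0.2182]
tool_rot: [[0.997, -0.083, -0.0], [-0.083, -0.997, 0.0], [-0.0, -0.0, -1.0]]
ft_force: [0.0, -0.2, 0.3]
grip_width: -0.0002
gripper_force: 0.0
```

apply_moves(
  series=[
    [29.8,-44.2,-1.3,0,0,0,0],
    [29.8,-44.2,-1.3,0,0,0,0],
    [0,0,30,0,0,0,0],
    [0,0,30,0,0,0,0],
    [0,0,0,0,0,0,0],
  ],
)

```text
time_s: 2.22
position: [0.5767, -0.05, 0.1589]
tool_rot: [[0.997, -0.082, -0.005], [-0.082, -0.997, 0.002], [-0.005, -0.001, -1.0]]
ft_force: [1.3, -0.0, 0.6]
grip_width: 0.0003
gripper_force: 0.0
```

apply_moves(
  series=[
    [0,0,10,0,0,0,0],
    [0,0,10,0,0,0,0],
    [0,0,10,0,0,0,0],
    [0,0,10,0,0,0,0],
    [0,0,10,0,0,0,0],
    [0,0,10,0,0,0,0],
    [0,0,10,0,0,0,0],
    [0,0,8,0,0,0,0],
    [0,0,4,0,0,0,0],
    [0,0,4,0,0,0,0],
    [0,0,0,0,0,0,0],
  ],
)

```text
time_s: 3.6
position: [0.5776, -0.0503, 0.0746]
tool_rot: [[0.997, -0.083, -0.001], [-0.083, -0.997, 0.0], [-0.001, -0.0, -1.0]]
ft_force: [-0.5, 1.2, 0.7]
grip_width: 0.0
gripper_force: 0.0
```

apply_moves(
  series=[
    [0,0,4,0,0,0,0],
    [0,0,3,0,0,0,0],
    [0,0,2,0,0,0,0],
    [0,0,0,0,0,0,0],
  ],
)

```text
time_s: 4.1
position: [0.5777, -0.0504, 0.0657]
tool_rot: [[0.997, -0.083, -0.001], [-0.083, -0.997, 0.0], [-0.001, -0.0, -1.0]]
ft_force: [-0.8, -0.5, 1.0]
grip_width: 0.0002
gripper_force: 0.1
```

apply_moves(
  series=[
    [0,0,2,0,0,0,0],
    [0,0,2,0,0,0,0],
    [0,0,0,0,0,0,0],
  ],
)

```text
time_s: 4.47
position: [0.5778, -0.0504, 0.0617]
tool_rot: [[0.997, -0.083, -0.0], [-0.083, -0.997, 0.0], [-0.0, -0.0, -1.0]]
ft_force: [-0.7, 0.3, -0.5]
grip_width: -0.0
gripper_force: 0.1
```

```bash
cat >> h.py <<'E'
def cover(n="side",tag=None,save=None):
    from rig import get_image
    d=get_image(n)
    if save: cv2.imwrite(save,d["frame"][:,:,::-1])
    P=cloud(d);I=d["frame"].astype(int)
    b=np.zeros((420,560),bool)
    b[130:290,180:370]=1
    w=b&(I[...,0]>150)&(abs(I[...,0]-I[...,2])<35)&(P[...,2]>.03)&(P[...,1]>-.2)&(P[...,0]<.75)
    nl,L,st,_=cv2.connectedComponentsWithStats(w.astype(np.uint8));k=1+np.argmax(st[1:,4]);w=L==k
    c,nn,s=plane(P[cv2.erode(w.astype(np.uint8),np.ones((5,5)))>0])
    print("cover angle",round(np.pi/6-np.arcsin(np.hypot(*nn[:2])),4),"c",c,"n",nn,"sd",s,"yaw",np.degrees(np.arctan2(-nn[1],-nn[0])))
    return d,P,c,nn,w
E
python3 -c "
from h import *
cover(save='pics/s1.png')"
```

```text
cover angle 0.0203 c [ 0.64555168 -0.01621998  0.10094331] n [-0.4806741   0.04022013  0.87597645] sd 0.0005898111051032623 yaw -4.783049843756186
```

View pics/s1.png

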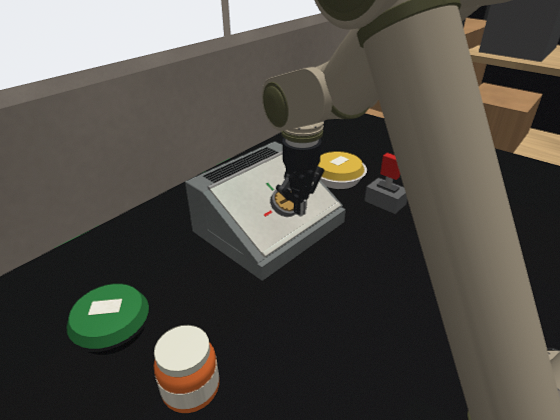

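The picture shows the fingertips pressing at about (300,208), just below the lock, with the cover nearly shut (0.02 rad). I'll press on to the stop.

apply_moves(
  series=[
    [0,0,2,0,0,0,0],
    [0,0,1.5,0,0,0,0],
    [0,0,0,0,0,0,0],
    [0,0,0,0,0,0,0],
  ],
)

```text
time_s: 5.03
position: [0.5778, -0.0504, 0.0583]
tool_rot: [[0.997, -0.083, -0.0], [-0.083, -0.997, 0.0], [-0.0, -0.0, -1.0]]
ft_force: [0.5, 0.2, -0.6]
grip_width: -0.0
gripper_force: 0.1
```

apply_moves(
  series=[
    [0,0,1.5,0,0,0,0],
    [0,0,1.5,0,0,0,0],
    [0,0,0,0,0,0,0],
  ],
)

```text
time_s: 5.4
position: [0.5776, -0.0503, 0.0551]
tool_rot: [[0.997, -0.083, -0.001], [-0.083, -0.997, 0.0], [-0.001, -0.0, -1.0]]
ft_force: [-1.5, -0.1, 0.8]
grip_width: 0.0003
gripper_force: 0.7
```

```bash
python3 -c "
from h import *
cover()"
```

```text
cover angle -0.0002 c [ 0.64812875 -0.01287946  0.10026941] n [-0.49838484  0.04219679  0.86592839] sd 0.0006253469612680095 yaw -4.839524787896556
```

apply_moves(
  series=[
    [0,0,1,0,0,0,0],
    [0,0,0,0,0,0,0],
    [0,0,0,0,0,0,0],
    [0,0,-20,0,0,0,0],
    [0,0,-50,0,0,0,0],
    [0,0,-50,0,0,0,0],
    [0,0,-30,0,0,0,0],
    [0,40,0,0,0,0,1],
    [0,50,0,0,0,0,1],
    [0,50,0,0,0,0,1],
    [0,50,0,0,0,0,1],
    [0,0,0,0,0,0,1],
  ],
)

```text
time_s: 6.95
position: [0.5619, -0.2431, 0.204]
tool_rot: [[0.996, -0.087, 0.0], [-0.087, -0.996, -0.001], [0.001, 0.001, -1.0]]
ft_force: [0.2, 0.7, 1.0]
grip_width: 0.0854
gripper_force: 0.0
```

```bash
cat > lock.py <<'E'
from h import *
from rig import telemetry
for n in("side","top"):
    d,P,c,nn,w=cover(n); np.savez("cur_"+n,**d)
    xh=-nn[:2]/np.hypot(*nn[:2]);sd=np.array([-xh[1],xh[0],0]);up=np.cross(sd,nn)
    a=np.c_[(P[w]-c)@up,(P[w]-c)@sd];r=rect(a);print("rect",r)
    # top edge / sides
    m=r[0];cen=c+up*m[0]/1e3+sd*m[1]/1e3;print("cover centre",cen,"lock pred",cen-.020*up+.018*nn)
    hsv=cv2.cvtColor(d["frame"],cv2.COLOR_RGB2HSV)
    # brass: ray-cast on the plane 18 mm out
    b=(hsv[...,0]>10)&(hsv[...,0]<28)&(hsv[...,1]>90)&(hsv[...,2]>60)
    nl,L,st,ce=cv2.connectedComponentsWithStats(b.astype(np.uint8))
    f=210/np.tan(np.radians(d["vertical_fov"])/2)
    for i in range(1,nl):
        if st[i,4]<100: continue
        m=L==i
        if abs(np.nanmedian(P[m][:,1])+.05)>.04: continue
        hull=cv2.convexHull(np.argwhere(m)[:,::-1].astype(np.int32)); (eu,ev),(e1,e2),ea=cv2.fitEllipse(hull)
        def cast(u,v,h):
            ray=np.stack([(u-d["cx"])/f,-(v-d["cy"])/f,-np.ones_like(u,float)],-1)@d["attitude"].T
            t=((c+h*nn-d["eye"])@nn)/(ray@nn);return d["eye"]+ray*t[...,None]
        H=np.zeros((420,560),np.uint8);cv2.fillConvexPoly(H,hull,1)
        v,u=np.nonzero(H);p=cast(u,v,.018);q=np.c_[(p-c)@up,(p-c)@sd]
        (rc,rad)=cv2.minEnclosingCircle((q*1e3).astype(np.float32));o=q.mean(0);print("lock px",eu,ev,"mean",c+o[0]*up+o[1]*sd+.018*nn,"circ",c+rc[0]/1e3*up+rc[1]/1e3*sd+.018*nn,rad)
        # slot: dark pixels inside the disc
        g=hsv[...,2].astype(float);hm=cv2.erode(H,np.ones((3,3)))>0
        th=np.median(g[hm])*.65;v,u=np.nonzero(hm&(g<th));p=cast(u,v,.018);q=np.c_[(p-c)@sd,(p-c)@up]*1e3
        q0=q.mean(0);U=np.linalg.svd(q-q0,full_matrices=False);ax=U[2][0];ax*=np.sign(ax[0]);print("slot n",len(q),"centre",c+q0[0]/1e3*sd+q0[1]/1e3*up+.018*nn,"dir (left,up)",ax,"deg",np.degrees(np.arctan2(ax[1],ax[0])),"sv",U[1]/np.sqrt(len(q)))
E
python3 lock.py
python3 - <<'E'
from h import *
from rig import telemetry
s=telemetry.observe();print(s["position"])
go((.5035,-.329,.17),tool(-2.5),s)
a,b=[cv2.resize(np.load(f"cur_{n}.npz")["frame"][y:y+100,x:x+130],None,fx=6,fy=6,interpolation=cv2.INTER_NEAREST)[:600,:780] for n,y,x in(("top",150,235),)]*2
cv2.imwrite("pics/lock.png",a[:,:,::-1])
E
```

```text
cover angle -0.0002 c [ 0.64663899 -0.04310566  0.10082717] n [-0.49842401  0.0419611   0.8659173 ] sd 0.0005930615747600135 yaw -4.81224463421118
rect ((-3.5681381225585938, -16.2843017578125), (258.32080078125, 185.93560791015625), 89.978759765625)
cover centre [ 0.64219406 -0.05907336  0.09904243] lock pred [ 0.61596513 -0.05686521  0.1046252 ]
lock px 286.3181457519531 200.3590850830078 mean [ 0.61688891 -0.05085012  0.10486545] circ [ 0.61721847 -0.05120596  0.10507239] 28.81395149230957
slot n 54 centre [ 0.61624373 -0.0510068   0.10450167] dir (left,up) [ 0.99998781 -0.00493718] deg -0.2828807663723176 sv [12.54843753  6.8448959 ]
cover angle -0.0001 c [ 0.65058275 -0.05650848  0.1041657 ] n [-0.49844121  0.04064212  0.86597031] sd 0.0011588436860004434 yaw -4.661496579237862
rect ((-2.6411361694335938, -0.08544921875), (230.840087890625, 272.7643737792969), 0.6422147750854492)
cover centre [ 0.64829623 -0.05640778  0.10284488] lock pred [ 0.62206217 -0.05426869  0.10843044]
lock px 297.62799072265625 206.91995239257812 mean [ 0.61680199 -0.0540778   0.10539379] circ [ 0.61651215 -0.05379909  0.10521388] 29.384798049926758
slot n 10 centre [ 0.617045   -0.05257776  0.10546326] dir (left,up) [0.99798939 0.06338113] deg 3.6339071228338913 sv [12.31165689  0.55142619]
[ 0.56228107 -0.23982256  0.20431159]
turn [-0.01 -0.02 -2.28] shift after turn [-54.8  91.7  34.3] before [-51.2  93.8  34.3]
```

View pics/lock.png

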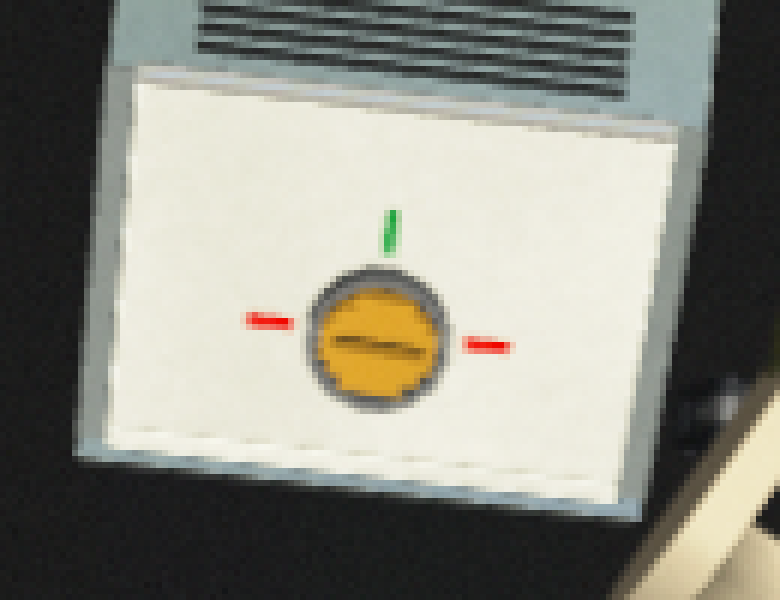

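The crop shows the cover shut and the slot from (333,338) to (425,353). Against the red marks at (270,321) and (487,345), the slot sits about 3.5° clockwise of level. Next I'll grasp the key.

apply_moves(
  series=[
    [0,0,0,0,0,-2.3,1],
    [-27.4,45.8,0,0,0,0,1],
    [-27.4,45.9,0,0,0,0,1],
    [0,0,20,0,0,0,1],
    [0,0,14,0,0,0,1],
    [0,0,0,0,0,0,1],
  ],
)

```text
time_s: 7.8
position: [0.5039, -0.3276, 0.1696]
tool_rot: [[0.999, -0.041, -0.001], [-0.041, -0.999, 0.001], [-0.001, -0.001, -1.0]]
ft_force: [-0.7, -0.1, 0.9]
grip_width: 0.0851
gripper_force: 0.0
```

Run:
```python
from h import *
from rig import telemetry
go((.5033,-.329,.090),tool(-2.5),telemetry.observe())
```

```text
turn [-0.08  0.08  0.16] shift after turn [-0.5  1.4 79.6] before [-0.4  1.5 79.6]
```

apply_moves(
  series=[
    [-0.5,1.4,20,0,0,0,1],
    [0,0,20,0,0,0,1],
    [0,0,20,0,0,0,1],
    [0,0,20,0,0,0,1],
    [0,0,0,0,0,0,1],
    [0,0,0,0,0,0,0],
    [0,0,0,0,0,0,0],
    [0,0,0,0,0,0,0],
    [0,0,0,0,0,0,0],
    [0,0,0,0,0,0,0],
    [0,0,0,0,0,0,0],
    [0,0,0,0,0,0,0],
  ],
  grip_force=80,
)

```text
time_s: 9.3
position: [0.5032, -0.3307, 0.0911]
tool_rot: [[0.999, -0.043, 0.001], [-0.043, -0.999, -0.001], [0.001, 0.001, -1.0]]
ft_force: [0.4, 0.4, 6.0]
grip_width: 0.0185
gripper_force: 79.8
```

Run:
```python
from rig import telemetry
s=telemetry.observe();print({k:s[k] for k in("position","tool_rot","ft_force","wrist_torque","grip_width","gripper_force","q")})
```

```text
{'position': array([ 0.50323834, -0.33065741,  0.09108656]), 'tool_rot': array([[ 9.99093589e-01, -4.25557803e-02,  1.00283380e-03],
       [-4.25549457e-02, -9.99093775e-01, -8.39351881e-04],
       [ 1.03764428e-03,  7.95915545e-04, -9.99999145e-01]]), 'ft_force': array([0.41758663, 0.39722065, 5.98241818]), 'wrist_torque': array([0.10278854, 0.05067193, 0.04260422]), 'grip_width': 0.018485614426939426, 'gripper_force': 79.8368239402771, 'q': array([-4.45627590e+01,  3.26919946e+01,  7.57778061e+01,  6.38513296e-03,
        7.14555163e+01,  4.78741945e+01])}
```

```bash
cat > tgt.py <<'E'
from h import *
from rig import telemetry
n=np.array([-.4984,.0416,.866]);n/=np.linalg.norm(n)
xh=-n[:2]/np.hypot(*n[:2]);sd=np.array([-xh[1],xh[0],0]);up=np.cross(sd,n)
RL=np.c_[up,-sd,-n]
LOCK=np.array([.6168,-.0525,.1050])
def Rt(th): return RL@Ro.from_euler("z",th-90,degrees=True).as_matrix()
E
python3 - <<'E'
from tgt import *
s=telemetry.observe();s["position"]=s["position"]+np.array([0,0,.19]);R=Rt(3.6);print(up)
p=LOCK+n*.12;print(p);go(p,R,s)
print(Ro.from_matrix(np.array(s["tool_rot"]).T@R).as_rotvec(degrees=True)/10)
E
```

```text
[ 0.86296061 -0.07202882  0.50011082]
[ 0.55699466 -0.04750822  0.20891537]
turn [-22.87  23.45 -81.99] shift after turn [285.4 -28.1  77.5] before [  41.6 -285.2   72. ]
[-2.28684281  2.34460285 -8.19875378]
```

apply_moves(
  series=[
    [0,0,-15,0,0,0,0],
    [0,0,-25,0,0,0,0],
    [0,0,-50,0,0,0,0],
    [0,0,-50,0,0,0,0],
    [0,0,-50,0,0,0,0],
    [0,0,0,0,0,0,0],
  ],
)

```text
time_s: 10.05
position: [0.5036, -0.331, 0.2851]
tool_rot: [[0.999, -0.042, 0.006], [-0.042, -0.999, -0.006], [0.006, 0.006, -1.0]]
ft_force: [0.1, -0.3, -1.9]
grip_width: 0.0182
gripper_force: 79.1
```

Turn in 10 rows, then shift.

apply_moves(
  series=[
    [0,0,0,-2.287,2.345,-8.199,0],
    [0,0,0,-2.287,2.345,-8.199,0],
    [0,0,0,-2.287,2.345,-8.199,0],
    [0,0,0,-2.287,2.345,-8.199,0],
    [0,0,0,-2.287,2.345,-8.199,0],
    [0,0,0,-2.287,2.345,-8.199,0],
    [0,0,0,-2.287,2.345,-8.199,0],
    [0,0,0,-2.287,2.345,-8.199,0],
    [0,0,0,-2.287,2.345,-8.199,0],
    [0,0,0,-2.287,2.345,-8.199,0],
    [0,0,0,0,0,0,0],
  ],
)

```text
time_s: 11.42
position: [0.502, -0.3305, 0.2791]
tool_rot: [[0.14, 0.857, 0.496], [0.99, -0.138, -0.04], [0.034, 0.496, -0.868]]
ft_force: [0.4, 0.4, -1.3]
grip_width: 0.0184
gripper_force: 79.0
```

Run:
```python
from tgt import *
s=telemetry.observe();print(s["position"],s["q"]);go(LOCK+n*.14,Rt(3.6),s)
```

```text
[ 0.50200523 -0.33051357  0.27911229] [-55.4855395   13.55903536  80.61547434  24.6026535   67.92043212
 -52.65944132]
turn [-0.2  -0.08 -0.22] shift after turn [285.5 -26.   56.4] before [285.4 -26.9  56.9]
```

apply_moves(
  series=[
    [35.7,-3.3,0,0,0,0,0],
    [35.7,-3.3,0,0,0,0,0],
    [35.7,-3.3,0,0,0,0,0],
    [35.7,-3.3,0,0,0,0,0],
    [35.7,-3.3,0,0,0,0,0],
    [35.7,-3.3,0,0,0,0,0],
    [35.7,-3.3,0,0,0,0,0],
    [35.6,-3.3,0,0,0,0,0],
    [0,0,28,0,0,0,0],
    [0,0,28,0,0,0,0],
    [0,0,0,0,0,0,0],
    [0,0,0,0,0,0,0],
  ],
)

```text
time_s: 12.92
position: [0.5473, -0.0464, 0.2287]
tool_rot: [[0.138, 0.856, 0.498], [0.99, -0.136, -0.041], [0.032, 0.499, -0.866]]
ft_force: [0.3, 1.2, -1.6]
grip_width: 0.018
gripper_force: 78.9
```

Run:
```python
from tgt import *
from rig import get_image
s=telemetry.observe();print(s["position"],s["q"],s["ft_force"]);go(LOCK+n*.14,Rt(3.6),s)
for m,y,x in(("top",150,235),("side",130,220)):
    d=get_image(m);np.savez("k_"+m,**d)
    o=cv2.resize(d["frame"][y:y+100,x:x+130],None,fx=6,fy=6,interpolation=cv2.INTER_CUBIC)
    cv2.imwrite(f"pics/k_{m}.png",o[:,:,::-1])
```

```text
[ 0.54729482 -0.04641856  0.22872136] [-21.6164027    8.3116818   96.34188672  11.44393015  47.02268875
 -18.87678821] [ 0.33593014  1.21526016 -1.58375533]
turn [-0.03 -0.02 -0.08] shift after turn [-0.4 -1.4  2. ] before [-0.4 -1.4  2. ]
```

View pics/k_side.png

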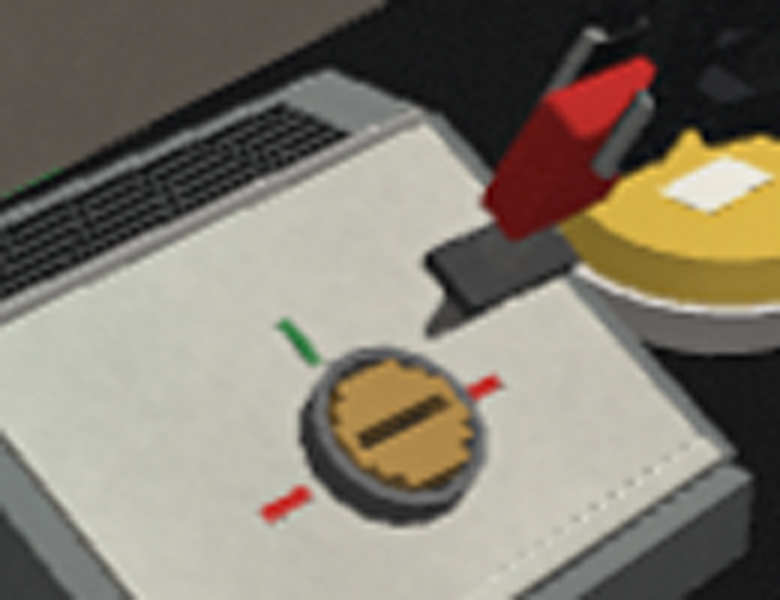

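The side crop shows the key hanging above the lock, its left blade corner at (430,335), and the slot from (362,440) to (447,402). I'll work out the slot pose and the key-in-hand offset in the same frame.

Run:
```python
from tgt import *
s=telemetry.observe();R=np.array(s["tool_rot"]);T=s["position"]
for m,y,x,sl,mk in(("top",150,235,[(333,338),(425,353)],[(270,321),(487,345)]),("side",130,220,[(362,440),(447,402)],[(286,505),(485,388)])):
    d=np.load(f"k_{m}.npz");P=cloud(d);f=210/np.tan(np.radians(d["vertical_fov"])/2)
    c,_,_=plane(P[(abs(P[...,0]-.64)<.06)&(abs(P[...,1]+.05)<.1)&(abs((P-(LOCK-.018*n))@n)<.005)]);print(m,"face z-off from LOCK",(c-LOCK)@n)
    def cast(q,h):
        u=x+q[0]/6-.42;v=y+q[1]/6-.42
        r=d["attitude"]@np.array([(u-d["cx"])/f,-(v-d["cy"])/f,-1]);return d["eye"]+r*((c+h*n-d["eye"])@n)/(r@n)
    for nm,qq,h in(("slot",sl,.018),("marks",mk,0)):
        a,b=[cast(q,h) for q in qq];e=b-a;mid=(a+b)/2
        print(nm,"mid",mid.round(4),"rel LOCK up/sd",((mid-LOCK)@up*1e3).round(1),((mid-LOCK)@sd*1e3).round(1),"len",np.linalg.norm(e)*1e3,"cw deg",np.degrees(np.arctan2(-(e@up),-(e@sd))))
    hsv=cv2.cvtColor(d["frame"],cv2.COLOR_RGB2HSV)
    K=(P-T)@R*1e3
    red=((hsv[...,0]<6)|(hsv[...,0]>174))&(hsv[...,1]>120)&(hsv[...,2]>40)&(np.linalg.norm(K,axis=-1)<90)
    q=K[red&(K[...,2]<15)];print("red",len(q),np.percentile(q,[2,50,98],axis=0).round(1).tolist())
    dk=(hsv[...,2]<110)&(K[...,2]>25)&(K[...,2]<60)&(np.hypot(K[...,0],K[...,1])<40);q=K[dk]
    print("collar",len(q),np.percentile(q,[2,50,98],axis=0).round(1).tolist() if len(q) else 0)
    bl=(K[...,2]>46)&(K[...,2]<90)&(np.hypot(K[...,0],K[...,1])<40);q=K[bl]
    print("blade",len(q),np.percentile(q,[2,50,98],axis=0).round(1).tolist() if len(q) else 0)
```

```text
top face z-off from LOCK -0.017747772785218857
slot mid [ 0.6161 -0.0544  0.105 ] rel LOCK up/sd -0.4 -2.0 len 43.86236015321158 cw deg 3.1522419363184793
marks mid [ 0.6241 -0.0547  0.0888] rel LOCK up/sd -1.6 -1.6 len 103.96318302719496 cw deg -0.04164523272524452
red 115 [[-19.6, -8.8, -76.4], [16.3, 7.2, -34.2], [24.5, 19.9, 7.3]]
collar 105 [[-20.4, -4.9, 33.5], [5.7, 5.9, 37.8], [26.9, 12.4, 44.3]]
blade 14 [[-14.1, -1.6, 68.7], [0.7, -0.2, 73.2], [17.5, 1.2, 78.5]]
side face z-off from LOCK -0.01813549211132092
slot mid [ 0.6169 -0.0535  0.1049] rel LOCK up/sd 0.1 -1.0 len 42.08066366437971 cw deg 5.26738852141807
marks mid [ 0.626  -0.0555  0.0895] rel LOCK up/sd 0.4 -2.2 len 107.26177081743695 cw deg 0.0883268870907479
red 410 [[-11.9, -10.3, -46.8], [23.6, -1.8, -31.3], [27.5, 9.6, 5.0]]
collar 226 [[-19.9, -12.9, 27.3], [14.0, -4.2, 37.7], [30.2, 12.2, 44.8]]
blade 29 [[4.9, -2.5, 50.5], [19.9, -1.5, 67.3], [25.2, 4.0, 78.9]]
```

```bash
cat >> tgt.py <<'E'
TH=4.2; TIP=LOCK-.0002*up-.0015*sd
def tcp(th,h,off=(2,0,80)): # TCP for tip h m outside the face
    R=Rt(th);return TIP+h*n-R@np.array(off)/1e3,R
E
python3 - <<'E'
from tgt import *
s=telemetry.observe();p,R=tcp(TH,.006);go(p,R,s)
E
```

```text
turn [ 0.03 -0.01  0.55] shift after turn [-3.7 -1.8 56.3] before [-3.7 -1.8 56.3]
```

apply_moves(
  series=[
    [-3.7,-1.8,0,0,0,0.55,0],
    [0,0,16,0,0,0,0],
    [0,0,16,0,0,0,0],
    [0,0,14,0,0,0,0],
    [0,0,10,0,0,0,0],
    [0,0,0,0,0,0,0],
    [0,0,0,0,0,0,0],
  ],
)

```text
time_s: 13.9
position: [0.5733, -0.0522, 0.1787]
tool_rot: [[0.145, 0.855, 0.498], [0.989, -0.144, -0.041], [0.037, 0.498, -0.866]]
ft_force: [-0.2, -0.2, -1.3]
grip_width: 0.0183
gripper_force: 79.0
```

Run:
```python
from tgt import *
from rig import get_image
s=telemetry.observe();print(s["ft_force"],s["q"]);p,R=tcp(TH,.006);go(p,R,s)
o=[]
for m,y,x in(("top",185,270),("side",165,255)):
    d=get_image(m);o.append(cv2.resize(d["frame"][y:y+50,x:x+65],None,fx=6,fy=6,interpolation=cv2.INTER_CUBIC))
cv2.imwrite("pics/pre.png",np.hstack(o)[:,:,::-1])
```

```text
[-0.16975428 -0.18952362 -1.28682903] [-21.04947585  14.25876149  97.86454051  12.7465261   39.6146732
 -19.92191739]
turn [-0.03 -0.04  0.04] shift after turn [-0.2  0.4 -0.5] before [-0.2  0.4 -0.5]
```

View pics/pre.png

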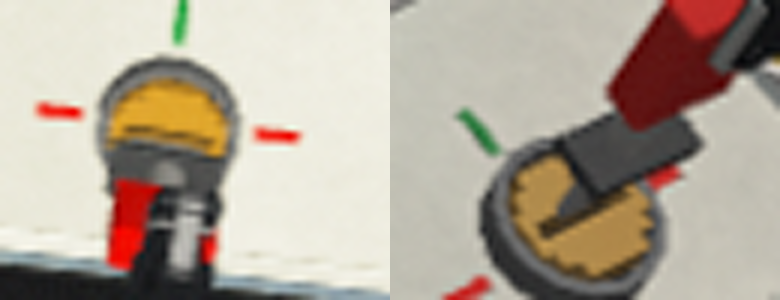

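Both crops show the blade just above the slot and in line with it: the blade's left corner is at (560,215) and the slot's end at (543,228). Inserting now.

apply_moves(
  series=[
    [0,0.4,2,0,0,0,0],
    [0,0,2,0,0,0,0],
    [0,0,2,0,0,0,0],
    [0,0,2,0,0,0,0],
    [0,0,1,0,0,0,0],
    [0,0,0,0,0,0,0],
  ],
)

```text
time_s: 14.75
position: [0.578, -0.0526, 0.1707]
tool_rot: [[0.145, 0.855, 0.497], [0.989, -0.144, -0.041], [0.037, 0.498, -0.867]]
ft_force: [0.8, -0.1, -1.7]
grip_width: 0.0186
gripper_force: 79.0
```

Run:
```python
from tgt import *
s=telemetry.observe();print(s["ft_force"],R.T@s["ft_force"] if 0 else np.array(s["tool_rot"]).T@s["ft_force"],s["wrist_torque"]);p,R=tcp(TH,0);go(p,R,s)
```

```text
[ 0.82913033 -0.1324014  -1.67968734] [-0.07242361 -0.10788947  1.873353  ] [-0.03086311  0.35284718  0.03344273]
turn [-0.07 -0.04  0.03] shift after turn [-0.1  0.3 -3.8] before [-0.1  0.3 -3.8]
```

apply_moves(
  series=[
    [0,0,2,0,0,0,0],
    [0,0,2,0,0,0,0],
    [0,0,2,0,0,0,0],
    [0,0,1.5,0,0,0,0],
    [0,0,0,0,0,0,0],
  ],
)

```text
time_s: 15.38
position: [0.5817, -0.0529, 0.1641]
tool_rot: [[0.145, 0.855, 0.497], [0.989, -0.144, -0.041], [0.037, 0.498, -0.867]]
ft_force: [0.2, 0.7, -1.2]
grip_width: 0.0185
gripper_force: 79.0
```

Run:
```python
from tgt import *
s=telemetry.observe();print(s["ft_force"],np.array(s["tool_rot"]).T@s["ft_force"],s["wrist_torque"]);p,R=tcp(TH,0);go(p,R,s)
```

```text
[ 0.24784929  0.74118399 -1.16093236] [ 0.72592104 -0.47272261  1.09914462] [ 0.02135112  0.41350626 -0.03116331]
turn [-0.08 -0.04  0.03] shift after turn [ -0.1   0.3 -11.3] before [ -0.1   0.3 -11.3]
```

apply_moves(
  series=[
    [0,-0.3,0,0,0,8.6,0],
    [0,-0.3,0,0,0,8.6,0],
    [0,-0.3,0,0,0,8.6,0],
    [0,-0.3,0,0,0,8.6,0],
    [0,-0.3,0,0,0,8.6,0],
    [0,0,0,0,0,0,0],
  ],
  grip_force=110,
)

```text
time_s: 16.12
position: [0.5809, -0.0525, 0.1639]
tool_rot: [[0.689, 0.527, 0.498], [0.626, -0.779, -0.041], [0.366, 0.34, -0.866]]
ft_force: [1.4, -0.7, -1.4]
grip_width: 0.0177
gripper_force: 111.3
```

Run:
```python
from tgt import *
s=telemetry.observe();print(np.array(s["tool_rot"]).T@s["ft_force"],np.array(s["tool_rot"]).T@s["wrist_torque"],s["q"]);p,R=tcp(90,-.0113);go(p,R,s)
cover()
```

```text
[0.04180294 0.76702451 1.99105102] [-0.05040297 -0.18750551  0.02739853] [-20.7114692   16.07055544  98.16979268  13.08735155  37.45431811
  22.73729099]
turn [-2.000e-02 -0.000e+00  4.291e+01] shift after turn [-0.6 -1.5  0.2] before [ 0.5 -1.5  0.2]
cover angle -0.0006 c [ 0.64398895 -0.0253345   0.0984398 ] n [-0.49866302  0.04305016  0.86572621] sd 0.0005562509896551597 yaw -4.93417756835813
```

apply_moves(
  series=[
    [0,-0.3,0,0,0,8.6,0],
    [0,-0.3,0,0,0,8.6,0],
    [0,-0.3,0,0,0,8.6,0],
    [0,-0.3,0,0,0,8.6,0],
    [0,-0.3,0,0,0,8.6,0],
    [0,0,0,0,0,2,0],
    [0,0,0,0,0,1.5,0],
    [0,0,0,0,0,0,0],
  ],
)

```text
time_s: 17.18
position: [0.5804, -0.0512, 0.1635]
tool_rot: [[0.856, -0.137, 0.498], [-0.134, -0.99, -0.041], [0.499, -0.031, -0.866]]
ft_force: [1.8, -2.4, -0.7]
grip_width: 0.0176
gripper_force: 111.3
```

```bash
cat > st.py <<'E'
from tgt import *
s=telemetry.observe();R0=np.array(s["tool_rot"]);print(R0.T@s["ft_force"],R0.T@s["wrist_torque"],s["q"]);p,R=tcp(90,-.0113);go(p,R,s)
E
python3 st.py
```

```text
[1.55991473 2.17729346 1.59580637] [-0.68598995  0.18065003 -0.07341086] [-20.56619584  16.04175622  98.28222634  12.99041198  37.34802819
  69.40603561]
turn [-0.02  0.02 -3.56] shift after turn [ 0.1 -0.2  0.2] before [ 0.  -0.2  0.2]
```

apply_moves(
  series=[
    [0,0,0,0,0,1.5,0],
    [0,0,0,0,0,1.5,0],
    [0,0,0,0,0,0,0],
  ],
)

```text
time_s: 17.55
position: [0.5803, -0.0511, 0.1635]
tool_rot: [[0.848, -0.182, 0.498], [-0.187, -0.981, -0.041], [0.496, -0.058, -0.866]]
ft_force: [1.6, -2.6, -0.6]
grip_width: 0.0174
gripper_force: 111.4
```

```bash
python3 st.py
```

```text
[1.54486891 2.28812323 1.45921631] [-0.67599595  0.34061539 -0.23522234] [-20.5587224   16.04005183  98.28941544  12.98631474  37.35637823
  72.50754236]
turn [-0.02  0.03 -6.66] shift after turn [ 0.2 -0.1  0.2] before [ 0.2 -0.1  0.2]
```

apply_moves(
  series=[
    [0,0,0,0,0,1.5,0],
    [0,0,0,0,0,1.5,0],
    [0,0,0,0,0,0,0],
  ],
)

```text
time_s: 17.92
position: [0.5802, -0.0509, 0.1634]
tool_rot: [[0.837, -0.226, 0.498], [-0.238, -0.97, -0.041], [0.492, -0.084, -0.866]]
ft_force: [1.5, -2.4, 0.9]
grip_width: 0.0175
gripper_force: 111.9
```

```bash
python3 st.py
```

```text
[2.29026475 1.92764957 0.02632093] [-0.54773629  0.44018855 -0.9359132 ] [-20.54589021  16.04081519  98.29522567  12.97412593  37.3634246
  75.50022436]
turn [-0.02  0.05 -9.63] shift after turn [0.3 0.  0.2] before [ 0.3 -0.   0.2]
```

apply_moves(
  series=[
    [0,0,0,0,0,0.5,0],
    [0,0,0,0,0,0,0],
    [0,0,0,0,0,0,0],
    [0,0,0,0,0,-3,0],
    [0,0,0,0,0,-3,0],
    [0,0,0,0,0,0,0],
  ],
)

```text
time_s: 18.68
position: [0.5797, -0.0508, 0.1628]
tool_rot: [[0.856, -0.147, 0.496], [-0.147, -0.988, -0.04], [0.497, -0.039, -0.867]]
ft_force: [0.5, -2.6, 0.2]
grip_width: 0.0178
gripper_force: 111.5
```

```bash
python3 st.py
```

```text
[0.91262828 2.52578959 0.20641179] [-0.62757401 -0.01568999 -0.07411705] [-20.57314745  16.05616978  98.35251252  13.03918169  37.40670402
  70.10054301]
turn [-0.08  0.14 -4.32] shift after turn [ 1.1  0.1 -0.1] before [ 1.1  0.1 -0.1]
```

apply_moves(
  series=[
    [0,0,-3,0,0,0,0],
    [0,0,-4,0,0,0,0],
    [0,0,-5,0,0,0,0],
    [0,0,-10,0,0,0,0],
    [0,0,-25,0,0,0,0],
    [0,0,-40,0,0,0,0],
    [0,0,-30,0,0,0,0],
    [0,0,0,0,0,0,0],
  ],
)

```text
time_s: 19.68
position: [0.5218, -0.0462, 0.267]
tool_rot: [[0.853, -0.145, 0.501], [-0.144, -0.989, -0.042], [0.502, -0.036, -0.864]]
ft_force: [1.0, -1.4, -1.2]
grip_width: 0.0174
gripper_force: 111.4
```

Run:
```python
from tgt import *
from rig import get_image
s=telemetry.observe();R0=np.array(s["tool_rot"]);T=s["position"];print(T,s["ft_force"])
d,P,c,nn,w=cover(); dt=get_image("top")
o=[cv2.resize(D["frame"][y:y+80,x:x+65],None,fx=6,fy=6,interpolation=cv2.INTER_CUBIC) for D,y,x in((dt,180,270),(d,145,255))]
cv2.imwrite("pics/post.png",np.hstack(o)[:,:,::-1])
for D in(d,dt):
    P=cloud(D);K=(P-T)@R0*1e3
    b=(K[...,2]>46)&(K[...,2]<90)&(np.hypot(K[...,0],K[...,1])<30);q=K[b];print("blade",len(q),np.percentile(q,[2,50,98],axis=0).round(1).tolist())
    hsv=cv2.cvtColor(D["frame"],cv2.COLOR_RGB2HSV)
    b=((hsv[...,0]<6)|(hsv[...,0]>174))&(hsv[...,1]>120)&(hsv[...,2]>40)&(np.linalg.norm(K,axis=-1)<60)
    q=K[b];print("red",len(q),np.percentile(q,[2,50,98],axis=0).round(1).tolist(),rect(q[:,:2]/1e3))
T2=np.array([.5033,-.3307,.275])
go(T2,tool(-2.44),s);print(Ro.from_matrix(R0.T@tool(-2.44)).as_rotvec(degrees=True)/4)
```

```text
[ 0.52182958 -0.04615436  0.26704773] [ 1.03821392 -1.35280022 -1.16795795]
cover angle 0.0 c [ 0.6451938  -0.04154483  0.0999741 ] n [-0.49822634  0.04198432  0.86602993] sd 0.0005688324218051401 yaw -4.816795457909574
blade 139 [[-16.5, -11.1, 46.8], [0.3, -3.3, 66.7], [18.4, -1.0, 79.4]]
red 503 [[-21.2, -13.1, -46.4], [-8.1, -11.1, -17.8], [22.6, 4.6, 6.3]] ((0.7697811126708984, -3.364253044128418), (45.39170455932617, 24.194177627563477), 6.169757843017578)
blade 2 [[15.9, -0.2, 64.7], [16.5, -0.1, 68.8], [17.0, -0.1, 73.0]]
red 207 [[-18.5, -9.7, -47.7], [13.4, -0.1, -42.2], [23.6, 9.0, 39.2]] ((1.6117324829101562, -0.12154579162597656), (19.13271141052246, 45.4824333190918), 89.74984741210938)
turn [ -0.45 -30.21  -6.33] shift after turn [ -6.4 285.1  -8. ] before [ 29.1 283.7  -4.1]
[-0.11274741 -7.55371437 -1.5831741 ]
```

View pics/post.png

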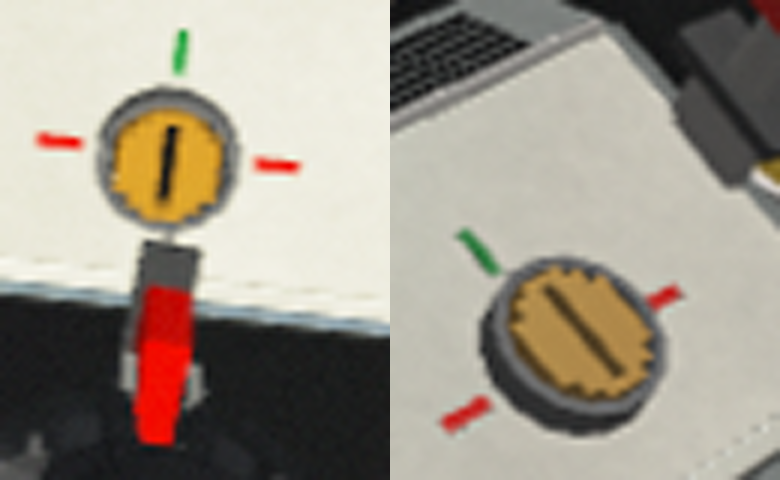

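The top crop shows the slot, from (172,127) to (165,200), pointing at the green mark, so the lock is at its stop and the cover is shut. Now I'll check the key's attitude in the hand by fitting planes to its faces.

Run:
```python
from tgt import *
from rig import get_image
s=telemetry.observe();R0=np.array(s["tool_rot"]);T=s["position"]
D=get_image("side");P=cloud(D);K=(P-T)@R0*1e3
hsv=cv2.cvtColor(D["frame"],cv2.COLOR_RGB2HSV)
red=((hsv[...,0]<6)|(hsv[...,0]>174))&(hsv[...,1]>120)&(hsv[...,2]>40)
er=cv2.erode(red.astype(np.uint8),np.ones((3,3)))>0
f=er&(K[...,1]<-6)&(K[...,1]>-18)&(np.linalg.norm(K,axis=-1)<60)
b=(K[...,2]>50)&(K[...,2]<78)&(abs(K[...,0])<17)&(abs(K[...,1])<9)
for nm,m in(("handle",f),("blade",b)):
    q=K[m];A=np.c_[q[:,0],q[:,2],np.ones(len(q))];w=np.ones(len(q))
    for _ in range(10):
        x=np.linalg.lstsq(A*w[:,None],q[:,1]*w,rcond=None)[0];r=q[:,1]-A@x;w=1/np.sqrt(1+(r/.7)**2)
    print(nm,len(q),"y=",x.round(3),"deg",np.degrees(np.arctan(x[:2])).round(2),np.median(abs(r)),"x range",q[:,0].min(),q[:,0].max())
```

```text
handle 323 y= [-1.9000e-02 -1.0000e-02 -1.1419e+01] deg [-1.1  -0.57] 0.6583188166066716 x range -21.988535927336184 23.1270693125448
blade 120 y= [ 0.007  0.006 -3.782] deg [0.42 0.34] 0.6101323676743111 x range -16.190555549290085 16.854925804780883
```

apply_moves(
  series=[
    [0,0,0,-0.11,-7.55,-1.58,0],
    [0,0,0,-0.11,-7.55,-1.58,0],
    [0,0,0,-0.11,-7.55,-1.58,0],
    [0,0,0,-0.11,-7.55,-1.58,0],
    [-1,40,-1.3,0,0,0,0],
    [-1,50,-1.3,0,0,0,0],
    [-1,50,-1.3,0,0,0,0],
    [-1,50,-1.3,0,0,0,0],
    [-1.2,50,-1.4,0,0,0,0],
    [-1.2,45,-1.4,0,0,0,0],
    [0,0,0,0,0,0,0],
    [0,0,0,0,0,0,0],
  ],
)

```text
time_s: 21.32
position: [0.5037, -0.3302, 0.2709]
tool_rot: [[0.999, -0.042, -0.005], [-0.042, -0.999, 0.004], [-0.005, -0.003, -1.0]]
ft_force: [0.5, 0.0, -1.7]
grip_width: 0.0174
gripper_force: 111.4
```

```bash
cat > rs.py <<'E'
from tgt import *
import sys
s=telemetry.observe();R0=np.array(s["tool_rot"]);T=s["position"];print(T,s["ft_force"],s["wrist_torque"])
go([.5032,-.3307,float(sys.argv[1])],tool(-2.44),s)
E
python3 rs.py .145
python3 - <<'E'
from h import *
from rig import get_image,telemetry
s=telemetry.observe();R0=np.array(s["tool_rot"]);T=s["position"]
for n in("side","top"):
    D=get_image(n);P=cloud(D);K=(P-T)@R0*1e3
    b=(K[...,2]>46)&(K[...,2]<90)&(np.hypot(K[...,0],K[...,1])<30);q=K[b];print("blade",len(q),np.percentile(q,[2,50,98],axis=0).round(1).tolist())
    q=P[(abs(P[...,2]-.045)<.004)&(abs(P[...,0]-.503)<.05)&(abs(P[...,1]+.329)<.04)];print("rest",len(q),rect(q[:,:2]))
E
```

```text
[ 0.50370045 -0.33019668  0.27092676] [ 0.45078991  0.03894946 -1.66455829] [ 0.02896206  0.00593475 -0.01626035]
turn [-0.19  0.31  0.02] shift after turn [ -0.5   0.5 125.9] before [  0.2   0.9 125.9]
blade 174 [[-16.5, -5.9, 49.9], [0.3, -3.4, 63.7], [18.5, 0.7, 78.6]]
rest 485 ((504.2785339355469, -329.5182189941406), (66.59649658203125, 91.23055267333984), 88.10639190673828)Traceback (most recent call last):
  File "<stdin>", line 6, in <module>
    return _quantile_unchecked(
        a, q, axis, out, overwrite_input, method, keepdims, weights)
    return _ureduce(a,
                    func=_quantile_ureduce_func,
    ...<5 lines>...
                    overwrite_input=overwrite_input,
                    method=method)
    r = func(a, **kwargs)
    result = _quantile(arr,
                       quantiles=q,
    ...<2 lines>...
                       out=out,
                       weights=wgt)
    slices_having_nans = np.isnan(arr[-1, ...])
                                  ~~~^^^^^^^^^
IndexError: index -1 is out of bounds for axis 0 with size 0
```

apply_moves(
  series=[
    [-0.2,0.7,40,-0.2,0.3,0,0],
    [0,0,40,0,0,0,0],
    [0,0,30,0,0,0,0],
    [0,0,16,0,0,0,0],
    [0,0,0,0,0,0,0],
    [0,0,0,0,0,0,0],
  ],
)

```text
time_s: 22.18
position: [0.5037, -0.3312, 0.1473]
tool_rot: [[0.999, -0.042, 0.002], [-0.042, -0.999, -0.003], [0.002, 0.003, -1.0]]
ft_force: [-1.1, 0.2, -1.2]
grip_width: 0.0175
gripper_force: 111.4
```

```bash
python3 rs.py .0915
```

```text
[ 0.50370981 -0.331219    0.14725837] [-1.11918703  0.17098586 -1.23886874] [ 0.02105346  0.04262845 -0.00587562]
turn [ 0.17 -0.14  0.05] shift after turn [-0.5 -0.5 55.8] before [-0.7 -0.7 55.8]
```

apply_moves(
  series=[
    [-0.5,-0.5,8,0.1,-0.1,0,0],
    [0,0,8,0,0,0,0],
    [0,0,4,0,0,0,0],
    [0,0,4,0,0,0,0],
    [0,0,4,0,0,0,0],
    [0,0,4,0,0,0,0],
    [0,0,0,0,0,0,0],
  ],
)

```text
time_s: 23.05
position: [0.5026, -0.3309, 0.1139]
tool_rot: [[0.999, -0.043, -0.001], [-0.043, -0.999, 0.0], [-0.001, -0.0, -1.0]]
ft_force: [-0.1, -0.8, -1.2]
grip_width: 0.0178
gripper_force: 111.4
```

```bash
python3 rs.py .0915
```

```text
[ 0.5025874  -0.33087139  0.113908  ] [-0.12874475 -0.80763998 -1.24139219] [-0.03615905 -0.04730625 -0.02544521]
turn [-0.01  0.06  0.  ] shift after turn [ 0.6 -0.2 22.4] before [ 0.6 -0.2 22.4]
```

Blade is in the pocket with no contact force. Lowering to the collar.

apply_moves(
  series=[
    [0.5,0,5,0,0,0,0],
    [0,0,5,0,0,0,0],
    [0,0,5,0,0,0,0],
    [0,0,4,0,0,0,0],
    [0,0,2,0,0,0,0],
    [0,0,0,0,0,0,0],
    [0,0,0,0,0,0,0],
  ],
)

```text
time_s: 23.92
position: [0.5032, -0.331, 0.0934]
tool_rot: [[0.999, -0.042, -0.0], [-0.042, -0.999, -0.0], [-0.0, 0.0, -1.0]]
ft_force: [0.0, -1.1, -1.4]
grip_width: 0.0175
gripper_force: 111.4
```

```bash
python3 rs.py .0915
```

```text
[ 0.50324317 -0.33103341  0.09338127] [ 0.02279204 -1.1132298  -1.35668288] [-0.00410151 -0.00893552  0.09672777]
turn [0.02 0.02 0.  ] shift after turn [-0.1 -0.3  1.9] before [-0.1 -0.3  1.9]
```

apply_moves(
  series=[
    [0,0,1,0,0,0,0],
    [0,0,1,0,0,0,0],
    [0,0,0.5,0,0,0,0],
    [0,0,0,0,0,0,0],
  ],
)

```text
time_s: 24.42
position: [0.5032, -0.331, 0.0912]
tool_rot: [[0.999, -0.042, -0.0], [-0.042, -0.999, -0.0], [-0.0, 0.0, -1.0]]
ft_force: [-2.5, 1.3, 5.5]
grip_width: 0.0176
gripper_force: 112.2
```

The collar is seated (about 7 N upward, same height as at the grasp). Releasing and rising.

apply_moves(
  series=[
    [0,0,0,0,0,0,0.4],
    [0,0,0,0,0,0,1],
    [0,0,0,0,0,0,1],
    [0,0,0,0,0,0,1],
    [0,0,0,0,0,0,1],
    [0,0,-20,0,0,0,1],
    [0,0,-40,0,0,0,1],
    [0,0,-50,0,0,0,1],
    [0,0,-40,0,0,0,1],
    [-30,20,0,0,0,0,1],
    [-50,20,0,0,0,0,1],
    [0,0,0,0,0,0,1],
  ],
)

```text
time_s: 25.92
position: [0.4193, -0.3685, 0.2412]
tool_rot: [[0.999, -0.046, -0.001], [-0.046, -0.999, -0.0], [-0.001, 0.0, -1.0]]
ft_force: [-0.7, 1.2, -0.1]
grip_width: 0.0855
gripper_force: 0.0
```

Run:
```python
from tgt import *
from rig import get_image
d,P,c,nn,w=cover();dt=get_image("top")
o=[D["frame"][y:y+200,x:x+260] for D,y,x in((dt,120,200),(d,120,180))]
cv2.imwrite("pics/end.png",cv2.resize(np.hstack(o),None,fx=1.5,fy=1.5)[:,:,::-1])
for D in(dt,d):
    P=cloud(D);hsv=cv2.cvtColor(D["frame"],cv2.COLOR_RGB2HSV)
    m=(hsv[...,1]>120)&((hsv[...,0]<6)|(hsv[...,0]>174))&(abs(P[...,0]-.503)<.06)&(abs(P[...,1]+.33)<.05)
    q=P[m];z=np.percentile(q[:,2],97);t=q[q[:,2]>z-.005];print("red top z",z,rect(t[:,:2]))
    c_=P[(hsv[...,2]<90)&(abs(P[...,0]-.503)<.03)&(abs(P[...,1]+.33)<.02)&(P[...,2]>.047)&(P[...,2]<.06)];print("collar z",np.median(c_[:,2]),len(c_))
```

```text
cover angle 0.0011 c [ 0.64374975 -0.03861937  0.09901932] n [-0.49727265  0.04199618  0.86657731] sd 0.0006261296352533608 yaw -4.827347409113549
red top z 0.14010781244833348 ((502.3974304199219, -329.83966064453125), (18.693578720092773, 44.193790435791016), 86.3553695678711)
collar z 0.05166158068364557 24
red top z 0.1371597987907713 ((503.9622802734375, -327.13348388671875), (20.836997985839844, 45.102447509765625), 88.89344787597656)
collar z 0.053295936758503415 141
```

View pics/end.png

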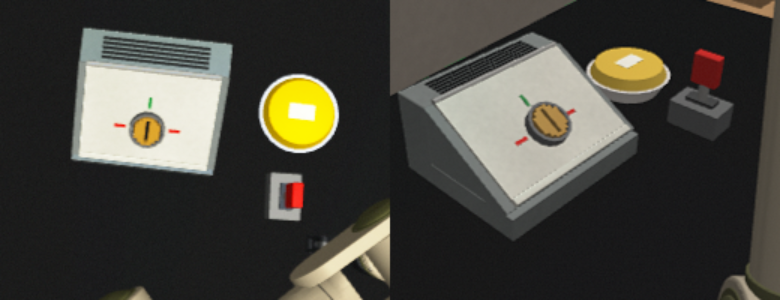

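The final picture shows the cover shut, the slot vertical at (147,130), the key upright in its rest at (708,80) with its collar flat, and the food untouched.

```bash
python3 -c "
from rig import env
print(env.close_job())"
```

```text
the job is handed in; nothing more can be done
None
```

I handed the job in at about 26 s of the 72 s limit: the last images show the cover shut, the cam lock turned to its green mark, the key upright and collar-down in its rest, the gripper clear, and the foil tray where it was; `env.close_job()` returned no verdict, and I took no closing view of the salad bowl or soup tub, which the arm never went near.

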